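Seat the cast-carrying model plate on the fixture's locating pins

TASK

Pick up the loose model plate (the one with the stone cast on it) by its grip bar and lay it gently and flat on the tips of the fixture's four pins, clearly to one side of where it fits, lined up with the base. Then slide it gently sideways on the pin tips until its holes drop over the pins and it lies flush on the fixture, stopping as soon as you feel it catch: once its holes have begun to drop over the pins it must never be shoved or pressed against them with more than about 12 N. Then let go of it and leave it there, without having disturbed the other things on the bench.

Things in the scene. Friction and masses are not known exactly. Their poses are not given: they have to be found in the camera images.
- model_plate: Loose aluminium plate, 140 (its x) x 128 (its y) x 8 mm thick, 0.3 to 0.5 kg. Origin: centre of its underside; z up. Four square through holes, 10.5 mm wide, at x = +-52, y = +-34 mm. A beige horseshoe stone cast, 26 mm high, is stuck on it from x = 20 to x = 72 mm. It slides on the pin tips with a friction of 0.5 to 0.7 and drops by its own weight if the fingers do not clamp it.
- grip (a point): Middle of the plate's black upright grip bar, 24 mm above the plate's underside, over its origin. The bar is 34 mm long along the plate's x, 14 mm thick along its y, its top 40 mm above the underside: grip it across its thickness. With the fingers a few mm apart round it they can drag the plate without holding it up.
- fixture: Fixture fixed to the bench: aluminium base 172 (its x) x 150 (its y) x 22 mm; origin: centre of its underside, z up. On it lies a steel pin carriage, 132 x 124 x 4 mm, between lower guide strips. Four steel pins at x = +-52 mm and, about the carriage's centre, y = +-34 mm: 8 mm in diameter, rising 7 mm above the carriage, the upper 3 mm tapered to a flat tip 4 mm wide.
- seat_mid (a point): Middle of the pins' setting range, at the height of the seat (carriage top), 26 mm above the bench. The carriage is clamped anywhere from -10 to +10 mm of here along the fixture's y (not off in x, not turned); its setting is not measured. The seated plate has its origin at seat height over the carriage's centre, its x axis along the fixture's x, either way round.
- lay_spot (a point): Where the plate's origin may be laid down on the pin tips: 16 mm from the middle to the fixture's -y side, 33 mm above the bench (pin tip height), plate x along the fixture's x. There, or mirrored at +16 mm, (give or take 2 mm) it is sure to rest on all four tips, short of the seat, and it meets the seat when slid along the fixture's y towards and past the middle.
- burs: bystander: small aluminium block with upright burs, 28 x 70 x 49 mm; origin at the centre of its underside
- pot: bystander: white round pot with a beige lid, 61 mm across, 55 mm high; origin at the centre of its underside
- putty: bystander: grey lump of set silicone putty, 46 x 46 x 36 mm; origin at the centre of its underside
- marker: bystander: felt marker lying on the bench, 135 mm long, 16 mm thick, near the front edge; origin at its middle, on its underside

How it is judged:
By the outcome, as a careful person would: the job done as asked, in the order asked, and still so for the second after the job is handed in, with the robot touching nothing.
It also fails if it takes over 64 s, if anything falls off the work surface, if the arm or the gripper's body presses on something with over 40 N, if the wrist force passes 120 N, or if a joint passes its speed limit or range.

ROBOT

A 6-joint arm with a two-finger parallel gripper is mounted at the origin on a cart in front of the work surface, level with it; the furniture and walls round the work are solid. World frame = base frame: x ahead of the robot, y to its left, z up, the work surface at z = 0. Lengths are in m, angles in rad, forces in N, time in s.
With the tool pointing down it reaches from about 0.4 to 0.825 m from the base axis. Payload 7 kg.
Tool frame: the origin (TCP) lies midway between the tips of the shut fingers; the grasp point (between the pads) lies hold_point_z behind it (hold_point_z is the distance from the TCP to the grasp point, in m); z points along the fingers, y is the line along which they close (so a half turn about z gives the same grasp; the last joint's range is limited). The gripper opens to 88 mm and grips with 3 to 60 N. Pads are 19 mm wide; open, the fingers measure 130 mm over their backs; the gripper's body (78 mm by 193 mm) begins 47 mm behind the grasp point.
Start: joints at [-0.848, 0.359, 0.012, 0, -1.224, -0.288], TCP at [0.284, -0.612, 0.227] pointing down, gripper open.
Joint ranges: [-3.07, 3.07], [-1.43, 2.12], [-1.02, 1.25], [-3.03, 1.67], [-3.05, -0], [-3.03, 3.03]. Speed limits (rad/s): [2.39, 2.39, 3.01, 3.14, 3.14, 3.14].

INTERFACE

Orientations are given as [roll, pitch, yaw] about the fixed x, y, z axes, in that order (R = Rz(yaw) Ry(pitch) Rx(roll)).
In Python, from station import * gives the robot as it stands.
- The arm moves only by the tool apply_moves, never from a script. Its argument "steps" is a list of rows, each an object with "translation": the shift along the world's x, y, z scaled (see below), a list of three; "rotation": the turn, a rotation vector about the world's x, y, z scaled (see below), a list of three. A call has exactly 10 rows; each row is the pose to reach, as a shift and turn from the pose commanded when the call began; what a row does not reach only later rows make up. The controller multiplies each number of a shift by 250 mm and each number of a turn by 30 degrees. A row lasts 1/12 s, in which the tool goes at most 41.7 mm and 7.16 degrees, less where a joint would pass 70% of its speed; a pose out of reach is approached as far as the arm can. A call with a number of a shift or a turn outside -1 to 1 is refused whole. A call with a gripper value outside its range is refused whole. "jaw" is the closure, from -1 (fully open) to 1 (shut), so that 0 is half open, set as the call begins (left out, the last holds). The fingers move at their own pace and stop on an object; "newtons" is the grip in N (left out, the last holds). Time passes only in rows, so rows that repeat a pose let the fingers close, or fill a call up. It gives the time, the measured TCP pose, the force, the opening and the grip force at its end, in the units of the state.
- get_state(): the state, without advancing time (a new reading comes with each control period).
- grab_frame(name): name is "scene" or "side" or "wrist"; returns the picture (420x560x3 uint8, blue, green, red); there is no depth.
- camera_model(name): a dict with "fx", "fy", "cx", "cy" (pixels), "xyz" and "rotation" of the camera in the world. Camera axes: x right, y down, z forward; pixel columns grow to the right and rows downward; lengths in m; the calibration is good to about 2 mm. The wrist camera is an equidistant fisheye: a pixel r from the principal point sees the ray r / f radians off the axis. A picture is of the moment at which its call begins: read the wrist's pose just before it. camera_model takes no time and is no camera call; for the wrist camera it gives the pose at the moment of the call.
- job_done(): hands the job in; it is judged then, once.
The state is a dict: "t": time; "q": joint angles; "qd": joint speeds; "joint_efforts": joint torques, N m; "eef_pos": TCP position; "ee_rot": TCP orientation; "force": force on the tool from outside, world axes, zero at the start; "moment": the same for the moment, N m; "width": finger opening in m; "gripper_force": force on a finger pad.
Only numpy, scipy, OpenCV 4.12 (cv2) and the standard library are available. Lean on these libraries where they do the work, as an engineer would, in place of code of your own. Each camera call takes 0.05 s, during which the arm holds its last target. There are 200 camera calls.

## Working session

There is one attempt and no reset: what is moved stays moved. The work goes in short steps, Python scripts to look and compute and a tool call to move; the robot and the scene stay as the last step left them, time stands still between calls to the robot, and variables do not carry over. Pictures are saved under pics/ and viewed, at most 10 in all, crops included, and the job is handed in when it is done.

Besides the shell and the picture viewer there is one more tool, called after "Emit:" as name(argument=value, ...), one argument or row to a line, values as JSON. apply_moves: Moves the arm, as the interface text tells. Shifts and turns lie within -1 to 1; 1 stands for 250 mm of shift or 30 degrees of turn. Its arguments: {"type":"object","properties":{"steps":{"type":"array"},"jaw":{"type":"number"},"newtons":{"type":"number"}},"required":["steps"]}

```bash
ls; mkdir -p pics; python3 - <<'E'
from station import *
import cv2
s=get_state(); print(s)
for n in("scene","side","wrist"):
    m=camera_model(n); print(n,m); cv2.imwrite(f"pics/{n}0.png",grab_frame(n))
E
```

```text
pics
{'t': 0.0, 'q': array([-8.47892263e-01,  3.59387182e-01,  1.10742763e-02, -3.59176887e-04,
       -1.22407937e+00, -2.88112228e-01]), 'qd': array([-6.97458398e-04, -8.36870783e-04, -5.81120566e-04,  1.39346730e-05,
        4.84726688e-04, -7.35393852e-04]), 'joint_efforts': array([ 2.81075936e-04, -5.82715631e+01,  2.93050700e+01,  6.99755743e+00,
        6.74096664e-03, -1.71473589e-04]), 'eef_pos': array([ 0.28411278, -0.61176883,  0.22562757]), 'ee_rot': array([ 3.13996653e+00, -1.29791695e-04, -2.70692303e+00]), 'force': array([-0.15820799,  0.37692949, -0.05438971]), 'moment': array([0.02032042, 0.02897805, 0.00212467]), 'gripper_force': 0.0, 'width': 0.08766843841054109}
scene {'fx': 481.01231810183504, 'fy': 481.01231810183504, 'cx': 283.70849026080106, 'cy': 212.2431908458636, 'xyz': array([-0.12533045,  0.63778117,  0.46149135]), 'rotation': array([-1.96660721, -0.01808639, -2.40866312])}
side {'fx': 417.9111858035313, 'fy': 417.9111858035313, 'cx': 286.0229703730734, 'cy': 200.52033151306375, 'xyz': array([-0.12729676, -0.34117266,  0.59446205]), 'rotation': array([-2.20213535,  0.02063527, -1.27055741])}
wrist {'fx': 325.19226210127806, 'fy': 325.19226210127806, 'cx': 278.49278567582024, 'cy': 212.18433513448872, 'xyz': array([ 0.22036482, -0.64217332,  0.38427233]), 'rotation': array([ 2.87232622e+00, -2.73773981e-03,  2.00465358e+00])}
```

View pics/scene0.png

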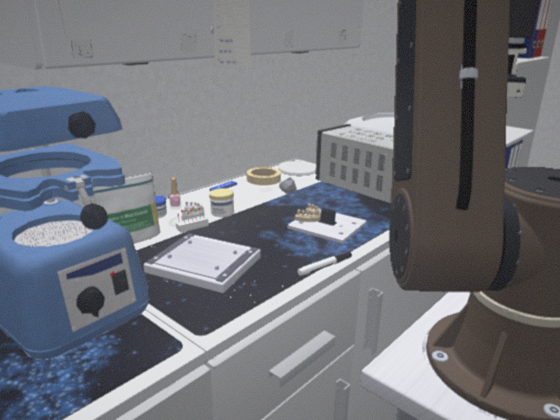

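View pics/side0.png

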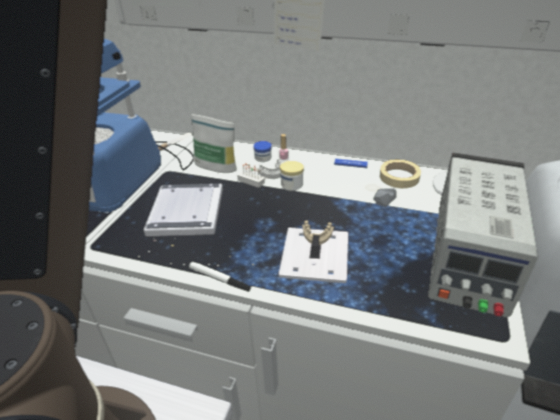

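The side view shows the fixture around (185,208) and the plate around (315,253), with its cast towards the back. I'll enlarge both.

```bash
cat > h.py <<'E'
import numpy as np, cv2
from station import *
from scipy.spatial.transform import Rotation as R
def ray(m,p,fish=False):
    d=np.array([(p[0]-m["cx"])/m["fx"],(p[1]-m["cy"])/m["fy"],1.])
    if fish:
        r=np.hypot(*d[:2]); d=np.array([*(d[:2]/r*np.sin(r)),np.cos(r)])
    return R.from_euler("xyz",m["rotation"]).as_matrix()@d
def onz(m,p,z,fish=False):
    d=ray(m,p,fish); return m["xyz"]+d*(z-m["xyz"][2])/d[2]
E
python3 - <<'E'
from h import *
im=cv2.imread("pics/side0.png")
cv2.imwrite("pics/c1.png",cv2.resize(im[170:300,130:370],None,fx=3.3,fy=3.3,interpolation=cv2.INTER_CUBIC))
m=camera_model("side")
for p in [(147,233),(156,185),(221,184),(213,235),(281,276),(347,279),(348,231)]: print(p,onz(m,p,.022 if p[0]<250 else .008).round(3))
E
```

```text
(147, 233) [0.427 0.151 0.022]
(156, 185) [0.593 0.231 0.022]
(221, 184) [0.64  0.077 0.022]
(213, 235) [0.459 0.013 0.022]
(281, 276) [ 0.4   -0.155  0.008]
(347, 279) [ 0.427 -0.277  0.008]
(348, 231) [ 0.565 -0.254  0.008]
```

View pics/c1.png

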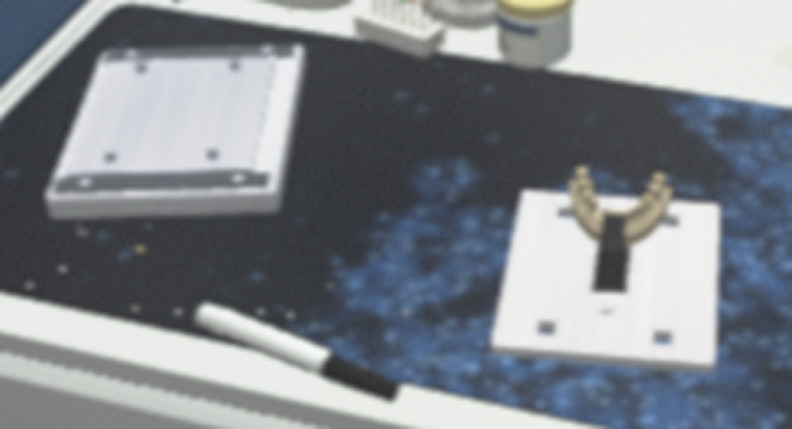

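View pics/wrist0.png

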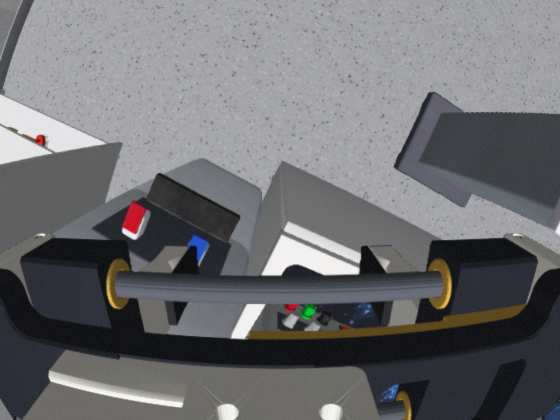

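The crop shows four dark fixture pins at (140,68), (235,66), (110,157) and (212,154). The plate has holes at (546,327), (662,338) and (672,221), with the cast on its far side. The wrist camera isn't over the work yet. I'll fit both poses from these points.

```bash
cat >> h.py <<'E'
def fit(P,M,W=None):
    P=np.array(P)[:,:2];M=np.array(M,float)[:,:2]
    a=P-P.mean(0);b=M-M.mean(0)
    th=np.arctan2((b[:,0]*a[:,1]-b[:,1]*a[:,0]).sum(),(a*b).sum())
    c,s=np.cos(th),np.sin(th);Rm=np.array([[c,-s],[s,c]])
    t=P.mean(0)-Rm@M.mean(0); return t,th,P-(M@Rm.T+t)
E
python3 - <<'E'
from h import *
m=camera_model("side")
f=lambda q,z:onz(m,(130+(q[0]+.5)/3.3-.5,170+(q[1]+.5)/3.3-.5),z)
def go(n,L,z):
    t,th,r=fit([f(q,z) for q,_ in L],[k for _,k in L]); print(n,t.round(4),np.degrees(th).round(2),(r*1e3).round(1).tolist())
go("plate corners",[((523,190),(.07,.064)),((720,204),(.07,-.064)),((715,360),(-.07,-.064)),((492,347),(-.07,.064))],.008)
go("plate holes",[((672,221),(.052,-.034)),((546,327),(-.052,.034)),((662,338),(-.052,-.034))],.008)
go("base",[((105,50),(.086,.075)),((303,47),(.086,-.075)),((280,192),(-.086,-.075)),((50,193),(-.086,.075))],.022)
go("pins",[((140,68),(.052,.034)),((235,66),(.052,-.034)),((110,157),(-.052,.034)),((212,154),(-.052,-.034))],.030)
E
```

```text
plate corners [ 0.4837 -0.2014] 9.95 [[0.7, 0.3], [-0.1, -1.3], [1.5, 0.7], [-2.0, 0.4]]
plate holes [ 0.4821 -0.2015] 8.7 [[-0.1, 0.1], [0.1, 0.0], [-0.0, -0.1]]
base [0.5397 0.1198] 17.93 [[-1.1, 0.6], [-3.8, 1.0], [0.4, -1.9], [4.5, 0.2]]
pins [0.5348 0.1241] 18.33 [[-0.1, 0.6], [-0.6, -0.6], [0.4, -0.2], [0.4, 0.2]]
```

```bash
python3 - <<'E'
from h import *
import station
print([k for k in dir(station) if k[0]!='_'], getattr(station,'hold_point_z',None))
m=camera_model("side")
for p in [(433,290),(508,312),(445,160)]: print(p,[onz(m,p,z).round(3).tolist() for z in (0,.1,.15)])
print(onz(m,(446,238),.1),onz(m,(446,238),.15))
E
```

```text
['Unreachable', 'camera_model', 'get_state', 'grab_frame', 'hold_point_z', 'job_done'] 0.0188
(433, 290) [[0.451, -0.433, 0.0], [0.354, -0.418, 0.1], [0.305, -0.41, 0.15]]
(508, 312) [[0.436, -0.559, 0.0], [0.341, -0.522, 0.1], [0.293, -0.504, 0.15]]
(445, 160) [[0.942, -0.453, 0.0], [0.762, -0.434, 0.1], [0.672, -0.425, 0.15]]
[ 0.4846825  -0.43665616  0.1       ] [ 0.42279916 -0.42700087  0.15      ]
```

Emit:
apply_moves(
  steps=[
    {"translation": [0,0.02,0.1],"rotation": [0,0,0]},
    {"translation": [0.03,0.08,0.22],"rotation": [0,0,-0.05]},
    {"translation": [0.07,0.2,0.3],"rotation": [0,0,-0.1]},
    {"translation": [0.12,0.32,0.3],"rotation": [0,0,-0.15]},
    {"translation": [0.18,0.45,0.3],"rotation": [0,0,-0.2]},
    {"translation": [0.24,0.58,0.3],"rotation": [0,0,-0.25]},
    {"translation": [0.3,0.7,0.3],"rotation": [0,0,-0.3]},
    {"translation": [0.36,0.82,0.3],"rotation": [0,0,-0.35]},
    {"translation": [0.42,0.93,0.3],"rotation": [0,0,-0.4]},
    {"translation": [0.46,1.0,0.3],"rotation": [0,0,-0.45]},
  ],
  jaw=-1,
)

```text
t: 0.98
eef_pos: [0.4, -0.3598, 0.3017]
ee_rot: [3.141, 0.001, -2.943]
force: [-0.5, 0.0, -0.0]
width: 0.0879
gripper_force: 0.0
```

Emit:
apply_moves(
  steps=[
    {"translation": [0.05,0.1,0],"rotation": [0,0,-0.02]},
    {"translation": [0.11,0.22,0],"rotation": [0,0,-0.04]},
    {"translation": [0.18,0.34,0],"rotation": [0,0,-0.06]},
    {"translation": [0.24,0.46,-0.05],"rotation": [0,0,-0.067]},
    {"translation": [0.29,0.56,-0.12],"rotation": [0,0,-0.067]},
    {"translation": [0.32,0.61,-0.24],"rotation": [0,0,-0.067]},
    {"translation": [0.332,0.633,-0.36],"rotation": [0,0,-0.067]},
    {"translation": [0.332,0.633,-0.46],"rotation": [0,0,-0.067]},
    {"translation": [0.332,0.633,-0.5],"rotation": [0,0,-0.067]},
    {"translation": [0.332,0.633,-0.5],"rotation": [0,0,-0.067]},
  ],
)

```text
t: 1.82
eef_pos: [0.4807, -0.2036, 0.1742]
ee_rot: [3.14, -0.005, -2.977]
force: [-0.1, 0.2, 1.3]
width: 0.0876
gripper_force: 0.0
```

```bash
python3 - <<'E'
from h import *
s=get_state(); m=camera_model("wrist"); im=grab_frame("wrist")
cv2.imwrite("pics/w1.png",im); print(s["eef_pos"],s["ee_rot"],m)
# self check: project TCP-frame known plate points
cv2.imwrite("pics/w1b.png",cv2.resize(im,(800,600),interpolation=cv2.INTER_CUBIC))
E
```

```text
[ 0.48070212 -0.20362021  0.17417661] [ 3.14022706 -0.00478191 -2.97741833] {'fx': 325.19226210127806, 'fy': 325.19226210127806, 'cx': 278.49278567582024, 'cy': 212.18433513448872, 'xyz': array([ 0.41191379, -0.21541794,  0.33307539]), 'rotation': array([ 2.87726889e+00, -2.57334208e-03,  1.73408314e+00])}
```

View pics/w1b.png

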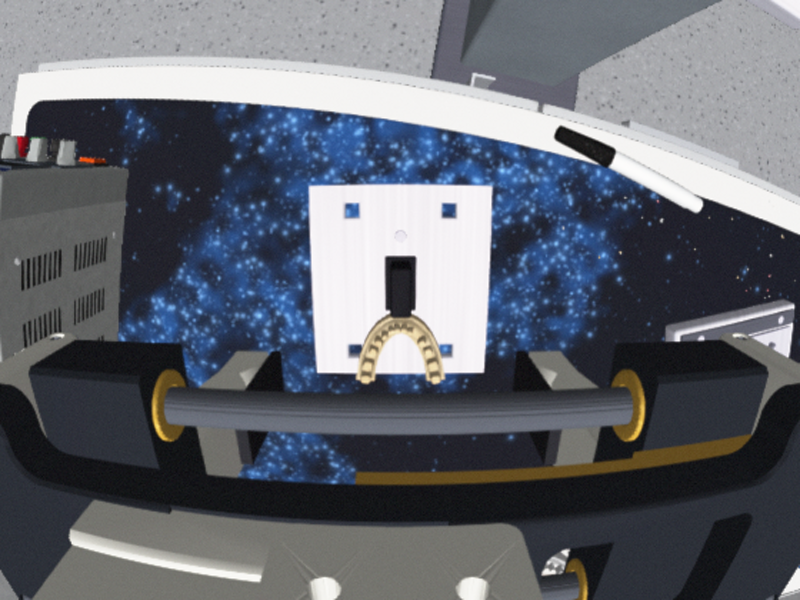

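The wrist view shows the plate clearly. Its holes are at (351,210), (449,210), (354,350) and (446,350), and its corners at (308,185), (492,184), (317,373) and (485,374).

```bash
python3 - <<'E'
from h import *
s=get_state();m=camera_model("wrist");print(s["eef_pos"].round(4),s["ee_rot"].round(4),m["xyz"].round(4))
def go(n,L,z):
    t,th,r=fit([onz(m,((q[0]+.5)*.7-.5,(q[1]+.5)*.7-.5),z,True) for q,_ in L],[k for _,k in L]); print(n,t.round(4),np.degrees(th).round(2),(r*1e3).round(1).tolist())
go("corners",[((308,185),(-.07,-.064)),((492,184),(-.07,.064)),((317,373),(.07,-.064)),((485,374),(.07,.064))],.008)
go("holes",[((351,210),(-.052,-.034)),((449,210),(-.052,.034)),((354,350),(.052,-.034)),((446,350),(.052,.034))],.006)
E
```

```text
[ 0.4819 -0.2041  0.1762] [ 3.1415e+00 -2.1000e-03 -2.9774e+00] [ 0.4126 -0.2158  0.3349]
corners [ 0.4855 -0.2014] 9.55 [[-1.3, -1.3], [-1.9, 0.3], [1.1, -0.8], [2.1, 1.8]]
holes [ 0.4855 -0.2019] 9.39 [[-0.5, -0.8], [-0.7, 0.5], [0.7, -0.8], [0.5, 1.1]]
```

Emit:
apply_moves(
  steps=[
    {"translation": [0.01,0.01,-0.08],"rotation": [0,0,0]},
    {"translation": [0.01,0.01,-0.18],"rotation": [0,0,0]},
    {"translation": [0.01,0.01,-0.28],"rotation": [0,0,0]},
    {"translation": [0.01,0.01,-0.38],"rotation": [0,0,0]},
    {"translation": [0.01,0.01,-0.47],"rotation": [0,0,0]},
    {"translation": [0.01,0.01,-0.54],"rotation": [0,0,0]},
    {"translation": [0.01,0.01,-0.59],"rotation": [0,0,0]},
    {"translation": [0.01,0.01,-0.62],"rotation": [0,0,0]},
    {"translation": [0.01,0.01,-0.64],"rotation": [0,0,0]},
    {"translation": [0.01,0.01,-0.645],"rotation": [0,0,0]},
  ],
)

```text
t: 2.7
eef_pos: [0.4855, -0.2018, 0.0158]
ee_rot: [-3.141, 0.001, -2.978]
force: [-0.3, 0.0, 0.3]
width: 0.0877
gripper_force: 0.0
```

Emit:
apply_moves(
  steps=[
    {"translation": [0,0,0],"rotation": [0,0,0]},
    {"translation": [0,0,0],"rotation": [0,0,0]},
    {"translation": [0,0,0],"rotation": [0,0,0]},
    {"translation": [0,0,0],"rotation": [0,0,0]},
    {"translation": [0,0,0],"rotation": [0,0,0]},
    {"translation": [0,0,0],"rotation": [0,0,0]},
    {"translation": [0,0,0],"rotation": [0,0,0]},
    {"translation": [0,0,0],"rotation": [0,0,0]},
    {"translation": [0,0,0],"rotation": [0,0,0]},
    {"translation": [0,0,0],"rotation": [0,0,0]},
  ],
  jaw=1,
  newtons=25,
)

```text
t: 3.53
eef_pos: [0.4848, -0.2014, 0.0153]
ee_rot: [3.142, -0.0, -2.977]
force: [0.1, 0.5, 0.2]
width: 0.0264
gripper_force: 0.0
```

Emit:
apply_moves(
  steps=[
    {"translation": [0,0,0],"rotation": [0,0,0]},
    {"translation": [0,0,0],"rotation": [0,0,0]},
    {"translation": [0,0,0],"rotation": [0,0,0]},
    {"translation": [0,0,0],"rotation": [0,0,0]},
    {"translation": [0,0,0],"rotation": [0,0,0]},
    {"translation": [0,0,0.02],"rotation": [0,0,0]},
    {"translation": [0,0,0.07],"rotation": [0,0,0]},
    {"translation": [0,0,0.14],"rotation": [0,0,0]},
    {"translation": [0,0,0.22],"rotation": [0,0,0]},
    {"translation": [0,0,0.3],"rotation": [0,0,0]},
  ],
)

```text
t: 4.37
eef_pos: [0.4838, -0.2013, 0.0907]
ee_rot: [3.141, -0.002, -2.978]
force: [-0.0, 1.0, -4.2]
width: 0.0141
gripper_force: 25.0
```

Emit:
apply_moves(
  steps=[
    {"translation": [0,0.03,0.1],"rotation": [0,0,0.03]},
    {"translation": [0.01,0.09,0.2],"rotation": [0,0,0.06]},
    {"translation": [0.02,0.17,0.3],"rotation": [0,0,0.1]},
    {"translation": [0.03,0.27,0.3],"rotation": [0,0,0.14]},
    {"translation": [0.04,0.38,0.3],"rotation": [0,0,0.18]},
    {"translation": [0.05,0.49,0.3],"rotation": [0,0,0.22]},
    {"translation": [0.06,0.58,0.3],"rotation": [0,0,0.26]},
    {"translation": [0.06,0.65,0.3],"rotation": [0,0,0.29]},
    {"translation": [0.06,0.68,0.3],"rotation": [0,0,0.29]},
    {"translation": [0.06,0.68,0.3],"rotation": [0,0,0.29]},
  ],
)

```text
t: 5.2
eef_pos: [0.4993, -0.0302, 0.1652]
ee_rot: [3.141, -0.001, -2.824]
force: [0.4, 0.9, -4.0]
width: 0.0137
gripper_force: 25.0
```

```bash
python3 - <<'E'
from h import *
for i in range(4): grab_frame("side")
s=get_state(); m=camera_model("wrist"); im=grab_frame("wrist")
print(s["eef_pos"],s["ee_rot"],m)
cv2.imwrite("pics/w2b.png",cv2.resize(im,(800,600),interpolation=cv2.INTER_CUBIC));cv2.imwrite("pics/w2.png",im)
import pickle; pickle.dump(m,open("m2.p","wb"))
E
```

```text
[ 0.49946399 -0.03215054  0.16515941] [ 3.14155910e+00 -6.20214495e-04 -2.82658317e+00] {'fx': 325.19226210127806, 'fy': 325.19226210127806, 'cx': 278.49278567582024, 'cy': 212.18433513448872, 'xyz': array([ 0.43254593, -0.05431371,  0.32375442]), 'rotation': array([ 2.87296424e+00, -1.27126751e-03,  1.88499154e+00])}
```

View pics/w2b.png

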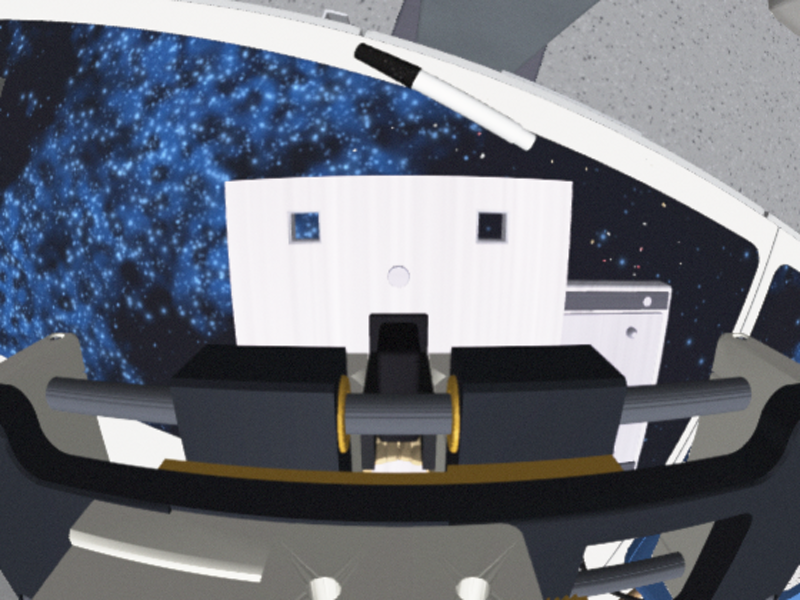

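The wrist view shows the held plate level, with holes at (305,227) and (491,227). The fixture corner is at (669,285), its side edge passes (657,375), and one pin is at (631,332).

```bash
python3 - <<'E'
from h import *
import pickle
m=pickle.load(open("m2.p","rb"))
f=lambda q,z:onz(m,((q[0]+.5)*.7-.5,(q[1]+.5)*.7-.5),z,True)
for n,q,z in [("corner",(669,286),.022),("e2",(657,383),.022),("front",(566,283),.022),("pin",(630,332),.031),("screw",(647,301),.026)]: print(n,f(q,z).round(4))
c=f((669,286),.022)[:2];e=f((657,383),.022)[:2];print("yaw",np.degrees(np.arctan2(*(e-c)[::-1])))
# held plate: underside z
s=np.array([.49946,-.03215,.16516])
for z in (.158,.156): 
  a,b=f((305,227),z),f((491,227),z); mid=(a+b)/2; d=b-a
  th=np.arctan2(-d[0],d[1]); ctr=mid[:2]+.052*np.array([np.cos(th),np.sin(th)])
  print(np.linalg.norm(d),np.degrees(th),ctr)
th=np.radians(18.2);Rm=np.array([[np.cos(th),-np.sin(th)],[np.sin(th),np.cos(th)]])
p=f((630,332),.031)[:2]
print("centre from corner",c-Rm@[-.086,.075],"carriage centre from pin",p-Rm@[-.052,.034])
E
```

```text
corner [0.4354 0.162  0.022 ]
e2 [0.5103 0.1908 0.022 ]
front [0.4613 0.0785 0.022 ]
pin [0.4775 0.1385 0.031 ]
screw [0.4521 0.1451 0.026 ]
yaw 21.0383704372421
0.06730053549113942 17.993752551226464 [ 0.49809207 -0.03281497]
0.06811258667052493 17.993752551226464 [ 0.4982862  -0.03274939]
centre from corner [0.54054511 0.11757006] carriage centre from pin [0.53750579 0.12242219]
```

I'll take one clearer look at the fixture from further back before laying the plate.

Emit:
apply_moves(
  steps=[
    {"translation": [0.03,-0.01,0.03],"rotation": [0,0,0]},
    {"translation": [0.08,-0.03,0.07],"rotation": [0,0,0]},
    {"translation": [0.15,-0.05,0.11],"rotation": [0,0,0]},
    {"translation": [0.22,-0.07,0.14],"rotation": [0,0,0]},
    {"translation": [0.3,-0.09,0.14],"rotation": [0,0,0]},
    {"translation": [0.36,-0.11,0.14],"rotation": [0,0,0]},
    {"translation": [0.41,-0.12,0.14],"rotation": [0,0,0]},
    {"translation": [0.44,-0.12,0.14],"rotation": [0,0,0]},
    {"translation": [0.44,-0.12,0.14],"rotation": [0,0,0]},
    {"translation": [0.44,-0.12,0.14],"rotation": [0,0,0]},
  ],
)

```text
t: 6.28
eef_pos: [0.6093, -0.0619, 0.1997]
ee_rot: [3.141, -0.001, -2.827]
force: [-0.8, 0.5, -2.7]
width: 0.0142
gripper_force: 25.0
```

```bash
python3 - <<'E'
from h import *
for i in range(4): grab_frame("side")
s=get_state(); m=camera_model("wrist"); im=grab_frame("wrist")
print(s["eef_pos"],s["ee_rot"])
cv2.imwrite("pics/w3b.png",cv2.resize(im[100:310,280:560],None,fx=2.8,fy=2.8,interpolation=cv2.INTER_CUBIC));cv2.imwrite("pics/w3.png",im)
import pickle; pickle.dump(m,open("m3.p","wb"))
E
```

```text
[ 0.60920019 -0.06134527  0.20056695] [ 3.14151041e+00  1.54327490e-04 -2.82550645e+00]
```

View pics/w3b.png

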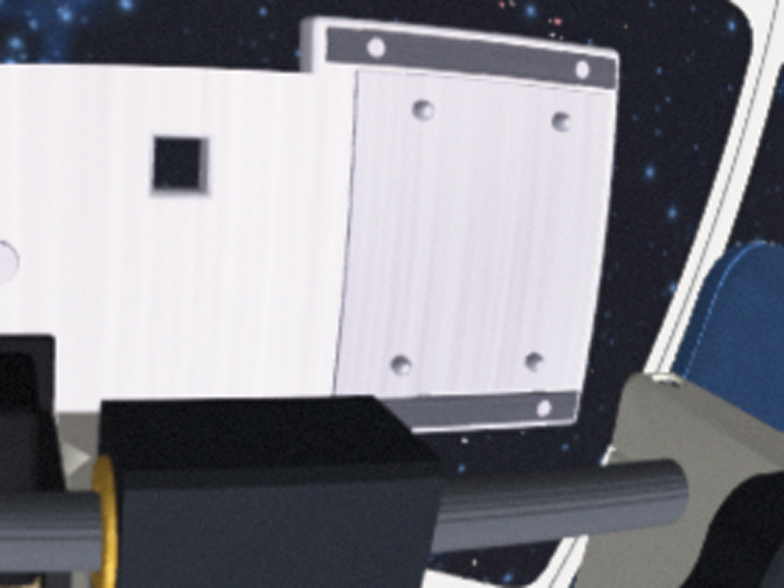

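The crop shows all four pins, at (423,109), (561,121), (401,364) and (534,361). The base corners are at (326,24), (617,52) and (577,420).

```bash
python3 - <<'E'
from h import *
import pickle
m=pickle.load(open("m3.p","rb"))
f=lambda q,z:onz(m,((q[0]+.5)/2.8-.5+280,(q[1]+.5)/2.8-.5+100),z,True)
def go(n,L,z):
    t,th,r=fit([f(q,z) for q,_ in L],[k for _,k in L]); print(n,t.round(4),np.degrees(th).round(2),(r*1e3).round(1).tolist());return t,th
t,th=go("pins",[((423,109),(-.052,-.034)),((561,121),(-.052,.034)),((401,364),(.052,-.034)),((534,361),(.052,.034))],.030)
b,tb=go("base",[((326,24),(-.086,-.075)),((617,52),(-.086,.075)),((577,421),(.086,.075))],.022)
for a in (18.0,18.5):
  a=np.radians(a);e=np.array([[np.cos(a),np.sin(a)],[-np.sin(a),np.cos(a)]]);print(e@t,e@b)
E
```

```text
pins [0.5374 0.1244] 18.29 [[0.2, 0.2], [0.3, -0.1], [-0.4, 0.2], [-0.1, -0.3]]
base [0.5396 0.1228] 18.63 [[0.4, 4.9], [1.4, -2.6], [-1.7, -2.3]]
[ 0.54951699 -0.04776241] [ 0.55117337 -0.04991908]
[ 0.54907926 -0.05255597] [ 0.55071677 -0.05472701]
```

Emit:
apply_moves(
  steps=[
    {"translation": [-0.02,0.04,0],"rotation": [0,0,0]},
    {"translation": [-0.05,0.12,0],"rotation": [0,0,0]},
    {"translation": [-0.09,0.23,0],"rotation": [0,0,0]},
    {"translation": [-0.13,0.35,-0.03],"rotation": [0,0,0]},
    {"translation": [-0.18,0.47,-0.1],"rotation": [0,0,0.007]},
    {"translation": [-0.22,0.58,-0.18],"rotation": [0,0,0.007]},
    {"translation": [-0.26,0.68,-0.27],"rotation": [0,0,0.007]},
    {"translation": [-0.29,0.75,-0.35],"rotation": [0,0,0.007]},
    {"translation": [-0.299,0.78,-0.4],"rotation": [0,0,0.007]},
    {"translation": [-0.299,0.785,-0.4],"rotation": [0,0,0.007]},
  ],
)

```text
t: 7.37
eef_pos: [0.5323, 0.136, 0.0979]
ee_rot: [-3.141, -0.004, -2.82]
force: [-1.6, -0.0, -3.8]
width: 0.0138
gripper_force: 25.0
```

```bash
python3 - <<'E'
from h import *
for i in range(6): grab_frame("wrist")
s=get_state(); print(s["eef_pos"].round(4),np.degrees(s["ee_rot"]).round(2),s["force"].round(2))
E
```

```text
[0.5358 0.1346 0.1014] [ 1.7998e+02  1.1000e-01 -1.6173e+02] [ 0.33  0.19 -4.48]
```

Emit:
apply_moves(
  steps=[
    {"translation": [0,0,-0.02],"rotation": [0,0,0]},
    {"translation": [0,0,-0.05],"rotation": [0,0,0]},
    {"translation": [0,0,-0.08],"rotation": [0,0,0]},
    {"translation": [0,0,-0.11],"rotation": [0,0,0]},
    {"translation": [0,0,-0.14],"rotation": [0,0,0]},
    {"translation": [0,0,-0.16],"rotation": [0,0,0]},
    {"translation": [0,0,-0.175],"rotation": [0,0,0]},
    {"translation": [0,0,-0.18],"rotation": [0,0,0]},
    {"translation": [0,0,-0.18],"rotation": [0,0,0]},
    {"translation": [0,0,-0.18],"rotation": [0,0,0]},
  ],
)

```text
t: 8.5
eef_pos: [0.5352, 0.1349, 0.0554]
ee_rot: [-3.142, 0.0, -2.822]
force: [0.6, 1.0, -3.4]
width: 0.0139
gripper_force: 25.0
```

```bash
python3 - <<'E'
from h import *
L=[]
for i in range(6): s=get_state(); L.append(np.r_[s["eef_pos"],np.degrees(s["ee_rot"][2]),s["force"]]);im=grab_frame("wrist")
print(np.mean(L,0).round(4)); print(np.array(L)[:,2].round(4))
cv2.imwrite("pics/w4b.png",im[120:330,40:520])
E
```

```text
[ 5.353000e-01  1.350000e-01  5.560000e-02 -1.616824e+02 -2.504000e-01
  2.035000e-01 -4.120000e+00]
[0.0554 0.0556 0.0557 0.0557 0.0557 0.0556]
```

Emit:
apply_moves(
  steps=[
    {"translation": [-0.001,0,-0.004],"rotation": [0,0,0]},
    {"translation": [-0.002,0,-0.008],"rotation": [0,0,0]},
    {"translation": [-0.002,0,-0.012],"rotation": [0,0,0]},
    {"translation": [-0.002,0,-0.016],"rotation": [0,0,0]},
    {"translation": [-0.002,0,-0.019],"rotation": [0,0,0]},
    {"translation": [-0.002,0,-0.022],"rotation": [0,0,0]},
    {"translation": [-0.002,0,-0.024],"rotation": [0,0,0]},
    {"translation": [-0.002,0,-0.024],"rotation": [0,0,0]},
    {"translation": [-0.002,0,-0.024],"rotation": [0,0,0]},
    {"translation": [-0.002,0,-0.024],"rotation": [0,0,0]},
  ],
)

```text
t: 9.63
eef_pos: [0.5346, 0.1348, 0.0494]
ee_rot: [3.142, 0.0, -2.822]
force: [-0.3, -0.1, -3.5]
width: 0.0136
gripper_force: 25.0
```

Emit:
apply_moves(
  steps=[
    {"translation": [0,0,-0.001],"rotation": [0,0,0]},
    {"translation": [0,0,-0.001],"rotation": [0,0,0]},
    {"translation": [0,0,-0.002],"rotation": [0,0,0]},
    {"translation": [0,0,-0.002],"rotation": [0,0,0]},
    {"translation": [0,0,-0.003],"rotation": [0,0,0]},
    {"translation": [0,0,-0.003],"rotation": [0,0,0]},
    {"translation": [0,0,-0.004],"rotation": [0,0,0]},
    {"translation": [0,0,-0.004],"rotation": [0,0,0]},
    {"translation": [0,0,-0.004],"rotation": [0,0,0]},
    {"translation": [0,0,-0.004],"rotation": [0,0,0]},
  ],
)

```text
t: 10.47
eef_pos: [0.5345, 0.1348, 0.0483]
ee_rot: [-3.142, -0.0, -2.822]
force: [-0.6, 0.2, -3.4]
width: 0.014
gripper_force: 25.0
```

Emit:
apply_moves(
  steps=[
    {"translation": [0,0,-0.001],"rotation": [0,0,0]},
    {"translation": [0,0,-0.001],"rotation": [0,0,0]},
    {"translation": [0,0,-0.002],"rotation": [0,0,0]},
    {"translation": [0,0,-0.002],"rotation": [0,0,0]},
    {"translation": [0,0,-0.002],"rotation": [0,0,0]},
    {"translation": [0,0,-0.002],"rotation": [0,0,0]},
    {"translation": [0,0,-0.002],"rotation": [0,0,0]},
    {"translation": [0,0,-0.002],"rotation": [0,0,0]},
    {"translation": [0,0,-0.002],"rotation": [0,0,0]},
    {"translation": [0,0,-0.002],"rotation": [0,0,0]},
  ],
)

```text
t: 11.3
eef_pos: [0.5346, 0.1348, 0.0481]
ee_rot: [-3.142, 0.0, -2.822]
force: [-2.5, -0.3, 5.3]
width: 0.0137
gripper_force: 25.0
```

Emit:
apply_moves(
  steps=[
    {"translation": [0,0,0.001],"rotation": [0,0,0]},
    {"translation": [0,0,0.001],"rotation": [0,0,0]},
    {"translation": [0,0,0.001],"rotation": [0,0,0]},
    {"translation": [0,0,0.001],"rotation": [0,0,0]},
    {"translation": [0,0,0.001],"rotation": [0,0,0]},
    {"translation": [0,0,0.001],"rotation": [0,0,0]},
    {"translation": [0,0,0.001],"rotation": [0,0,0]},
    {"translation": [0,0,0.001],"rotation": [0,0,0]},
    {"translation": [0,0,0.001],"rotation": [0,0,0]},
    {"translation": [0,0,0.001],"rotation": [0,0,0]},
  ],
  jaw=0.57,
  newtons=5,
)

```text
t: 12.13
eef_pos: [0.5346, 0.1348, 0.048]
ee_rot: [-3.142, -0.0, -2.822]
force: [0.2, -0.8, -0.7]
width: 0.019
gripper_force: 0.0
```

```bash
python3 - <<'E'
from h import *
L=[]
for i in range(5): s=get_state(); L.append(np.r_[s["eef_pos"],np.degrees(s["ee_rot"][2]),s["force"],s["width"]]);im=grab_frame("wrist")
print(np.mean(L,0).round(4).tolist())
a=grab_frame("side")[150:260,130:290]
cv2.imwrite("pics/j1.png",np.vstack([cv2.resize(a,(800,550),interpolation=cv2.INTER_CUBIC)]));cv2.imwrite("pics/w5.png",im)
E
```

```text
[0.5346, 0.1348, 0.0481, -161.6886, -0.3011, -0.1211, -0.4818, 0.019]
```

View pics/w5.png

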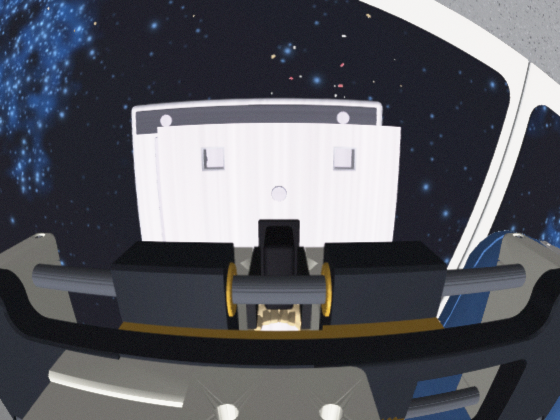

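The plate rests on the tips, lined up with the base and about 11 mm off the seat towards +y, with roughly zero force on the tool. I'll slide it towards -y of the fixture.

Emit:
apply_moves(
  steps=[
    {"translation": [0.0006,-0.0019,0],"rotation": [0,0,0]},
    {"translation": [0.0013,-0.0038,0],"rotation": [0,0,0]},
    {"translation": [0.0019,-0.0057,0],"rotation": [0,0,0]},
    {"translation": [0.0025,-0.0076,0],"rotation": [0,0,0]},
    {"translation": [0.0031,-0.0095,0],"rotation": [0,0,0]},
    {"translation": [0.0038,-0.0114,0],"rotation": [0,0,0]},
    {"translation": [0.0044,-0.0133,0],"rotation": [0,0,0]},
    {"translation": [0.005,-0.0152,0],"rotation": [0,0,0]},
    {"translation": [0.0057,-0.0171,0],"rotation": [0,0,0]},
    {"translation": [0.0063,-0.019,0],"rotation": [0,0,0]},
  ],
)

```text
t: 13.27
eef_pos: [0.5362, 0.1301, 0.0481]
ee_rot: [3.141, 0.0, -2.822]
force: [0.1, 2.4, -0.5]
width: 0.0189
gripper_force: 0.9
```

```bash
cat > trk.py <<'E'
from h import *
L=[]
for i in range(4): s=get_state(); L.append(np.r_[s["eef_pos"],np.degrees(s["ee_rot"][2]),s["force"],s["width"]]);im=grab_frame("wrist")
v=np.mean(L,0); d=(v[:2]-[.5346,.1348])@[.314,-.949]*1e3
print("travel mm",d.round(2),"pose",v[:4].round(4),"F",v[4:7].round(2),"F along slide",(v[4:6]@[.314,-.949]).round(2))
T=cv2.imread("pics/w5.png")[180:206,266:292]   # round mark on plate
r=cv2.matchTemplate(im[170:220,240:320],T,cv2.TM_CCOEFF_NORMED);_,c,_,p=cv2.minMaxLoc(r)
y=r[p[1],max(p[0]-1,0):p[0]+2]; q=.5*(y[0]-y[2])/(y[0]-2*y[1]+y[2]) if len(y)==3 else 0
print("mark shift px",p[0]+q-26,p[1]-10,round(c,3)); cv2.imwrite("pics/last.png",im)
E
python3 trk.py
```

```text
travel mm 4.99 pose [ 5.362000e-01  1.301000e-01  4.810000e-02 -1.616881e+02] F [-0.13  1.86 -0.51] F along slide -1.8
mark shift px 4.9232197 0 0.968
```

Emit:
apply_moves(
  steps=[
    {"translation": [0.0003,-0.0008,0],"rotation": [0,0,0]},
    {"translation": [0.0005,-0.0015,0],"rotation": [0,0,0]},
    {"translation": [0.0008,-0.0023,0],"rotation": [0,0,0]},
    {"translation": [0.001,-0.003,0],"rotation": [0,0,0]},
    {"translation": [0.0013,-0.0038,0],"rotation": [0,0,0]},
    {"translation": [0.0015,-0.0046,0],"rotation": [0,0,0]},
    {"translation": [0.0018,-0.0053,0],"rotation": [0,0,0]},
    {"translation": [0.002,-0.0061,0],"rotation": [0,0,0]},
    {"translation": [0.0023,-0.0068,0],"rotation": [0,0,0]},
    {"translation": [0.0025,-0.0076,0],"rotation": [0,0,0]},
  ],
)

```text
t: 14.3
eef_pos: [0.5368, 0.1281, 0.0481]
ee_rot: [-3.142, -0.0, -2.822]
force: [-0.5, 1.8, 0.7]
width: 0.0186
gripper_force: 0.9
```

```bash
python3 trk.py
```

```text
travel mm 7.04 pose [ 5.368000e-01  1.281000e-01  4.800000e-02 -1.616904e+02] F [-0.41  1.71  0.17] F along slide -1.75
mark shift px 4.922493 0 0.964
```

Emit:
apply_moves(
  steps=[
    {"translation": [0.0001,-0.0004,0],"rotation": [0,0,0]},
    {"translation": [0.0003,-0.0008,0],"rotation": [0,0,0]},
    {"translation": [0.0004,-0.0011,0],"rotation": [0,0,0]},
    {"translation": [0.0005,-0.0015,0],"rotation": [0,0,0]},
    {"translation": [0.0006,-0.0019,0],"rotation": [0,0,0]},
    {"translation": [0.0008,-0.0023,0],"rotation": [0,0,0]},
    {"translation": [0.0009,-0.0027,0],"rotation": [0,0,0]},
    {"translation": [0.001,-0.003,0],"rotation": [0,0,0]},
    {"translation": [0.0011,-0.0034,0],"rotation": [0,0,0]},
    {"translation": [0.0013,-0.0038,0],"rotation": [0,0,0]},
  ],
)

```text
t: 15.33
eef_pos: [0.537, 0.1271, 0.048]
ee_rot: [-3.142, -0.0, -2.822]
force: [-0.7, 2.0, -0.9]
width: 0.0188
gripper_force: 0.7
```

```bash
python3 trk.py
```

```text
travel mm 8.03 pose [ 5.370000e-01  1.271000e-01  4.800000e-02 -1.616889e+02] F [-0.3   1.49 -0.73] F along slide -1.51
mark shift px 4.9180927 0 0.965
```

Emit:
apply_moves(
  steps=[
    {"translation": [0.0001,-0.0004,0],"rotation": [0,0,0]},
    {"translation": [0.0003,-0.0008,0],"rotation": [0,0,0]},
    {"translation": [0.0004,-0.0011,0],"rotation": [0,0,0]},
    {"translation": [0.0005,-0.0015,0],"rotation": [0,0,0]},
    {"translation": [0.0006,-0.0019,0],"rotation": [0,0,0]},
    {"translation": [0.0008,-0.0023,0],"rotation": [0,0,0]},
    {"translation": [0.0009,-0.0027,0],"rotation": [0,0,0]},
    {"translation": [0.001,-0.003,0],"rotation": [0,0,0]},
    {"translation": [0.0011,-0.0034,0],"rotation": [0,0,0]},
    {"translation": [0.0013,-0.0038,0],"rotation": [0,0,0]},
  ],
)

```text
t: 16.37
eef_pos: [0.5375, 0.1262, 0.0481]
ee_rot: [-3.141, 0.0, -2.822]
force: [0.3, 0.3, 0.6]
width: 0.0188
gripper_force: 0.0
```

```bash
python3 trk.py
```

```text
travel mm 9.13 pose [ 5.375000e-01  1.261000e-01  4.820000e-02 -1.616833e+02] F [-0.09 -0.23  0.31] F along slide 0.19
mark shift px -2.0094414 0 0.907
```

The force fell to zero and the mark jumped forward about 3.5 mm, so the plate has dropped. I'll check the picture.

```bash
python3 - <<'E'
from h import *
im=cv2.imread("pics/last.png"); cv2.imwrite("pics/l1.png",cv2.resize(im[90:260,120:420],None,fx=2.6,fy=2.6,interpolation=cv2.INTER_CUBIC))
E
```

```text
(no output)
```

View pics/l1.png

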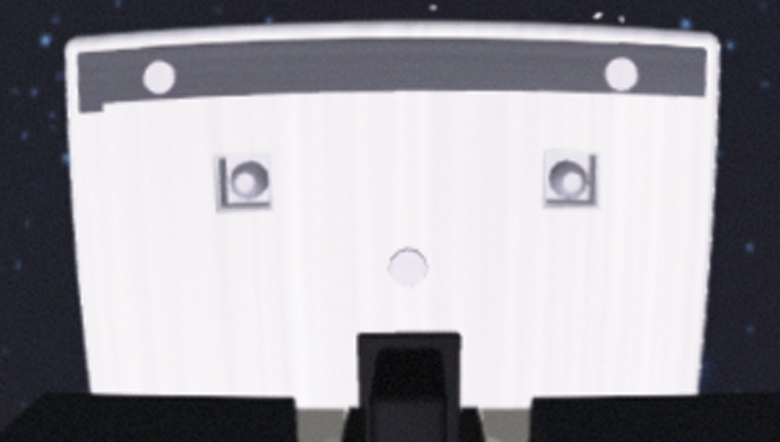

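Both visible pins stand inside their holes, and the hole spacing has shrunk by an amount that fits a drop of about 7 mm. I'll open the jaw and lift straight up.

Emit:
apply_moves(
  steps=[
    {"translation": [0,0,0],"rotation": [0,0,0]},
    {"translation": [0,0,0],"rotation": [0,0,0]},
    {"translation": [0,0,0],"rotation": [0,0,0]},
    {"translation": [0,0,0],"rotation": [0,0,0]},
    {"translation": [0,0,0],"rotation": [0,0,0]},
    {"translation": [0,0,0],"rotation": [0,0,0]},
    {"translation": [0,0,0.02],"rotation": [0,0,0]},
    {"translation": [0,0,0.06],"rotation": [0,0,0]},
    {"translation": [0,0,0.12],"rotation": [0,0,0]},
    {"translation": [0,0,0.18],"rotation": [0,0,0]},
  ],
  jaw=0,
)

```text
t: 17.4
eef_pos: [0.5373, 0.1262, 0.0942]
ee_rot: [-3.141, -0.0, -2.822]
force: [-0.6, 1.1, -0.1]
width: 0.044
gripper_force: 0.0
```

Emit:
apply_moves(
  steps=[
    {"translation": [0,0,0.08],"rotation": [0,0,0]},
    {"translation": [0,0,0.16],"rotation": [0,0,0]},
    {"translation": [0,0,0.24],"rotation": [0,0,0]},
    {"translation": [0,0,0.32],"rotation": [0,0,0]},
    {"translation": [0,0,0.4],"rotation": [0,0,0]},
    {"translation": [0,0,0.46],"rotation": [0,0,0]},
    {"translation": [0,0,0.5],"rotation": [0,0,0]},
    {"translation": [0,0,0.5],"rotation": [0,0,0]},
    {"translation": [0,0,0.5],"rotation": [0,0,0]},
    {"translation": [0,0,0.5],"rotation": [0,0,0]},
  ],
)

```text
t: 18.23
eef_pos: [0.5368, 0.1261, 0.2173]
ee_rot: [3.142, -0.001, -2.822]
force: [-0.5, -0.0, -0.2]
width: 0.0436
gripper_force: 0.0
```

```bash
python3 - <<'E'
from h import *
for i in range(4): im=grab_frame("wrist")
a=grab_frame("side")
c=lambda x:cv2.resize(x,(400,300),interpolation=cv2.INTER_CUBIC)
cv2.imwrite("pics/end.png",np.hstack([c(im[110:290,160:400]),c(a[150:270,130:290])])); print(get_state()["force"],get_state()["t"])
E
```

```text
[ 0.21476791  0.11139725 -0.08806054] 18.4833
```

View pics/end.png

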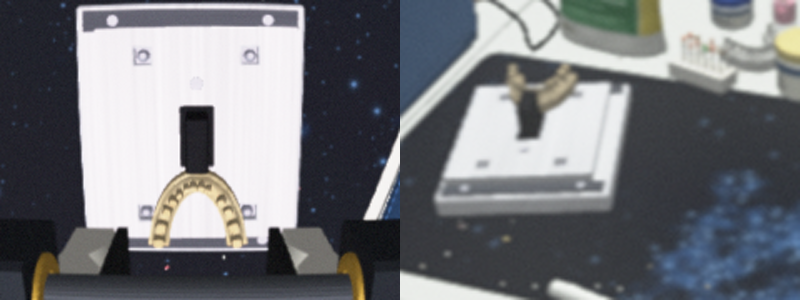

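All four pins stand in their holes at (143,56), (250,56), (147,212) and (249,212). The plate is flush and released, and the burs, pot and marker, as far as they show, look undisturbed.

```bash
python3 -c "
from station import *
print(job_done())"
```

```text
the job is handed in; nothing more can be done
None
```

The model plate is seated flush over all four fixture pins and released, and the job is handed in at about 18.5 s; contact forces read no more than about 5 N when laying it and 2.5 N when sliding it.

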